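Test the friction hinge of the red socket case

ROBOT

A 7-joint arm with a two-finger parallel gripper is mounted at the origin on the work surface. World frame = base frame: x ahead of the robot, y to its left, z up, the work surface at z = 0. Lengths are in mm, angles in rad, forces in N, time in s.
With the tool pointing down it reaches from about 400 to 875 mm from the base axis. Payload 4.4 kg.
Tool frame: the origin (TCP) lies at the very end of the fingers, on their centre line; the grasp point (between the pads) lies 19 mm behind it; y points along the fingers, z is the direction in which the jaws open and shut, and the axes are right-handed (so a half turn about y gives the same grasp; the last joint's range is limited). The gripper opens to 85 mm and grips with 20 to 120 N. Pads are 22 mm wide; open, the fingers measure 114 mm over their backs; the gripper's body (76 mm by 85 mm) begins 54 mm behind the grasp point. The pads swing forward as they close: fully open they stand 13 mm farther back than shut.
Start: joints at [-1.271, 0.628, 0.038, 1.517, -0.027, 0.996, -0.02], TCP at [232.48, 607.018, 231.313] pointing down, gripper open.
Joint ranges: [-3.06, 3.06], [-0.37, 2.12], [-1.25, 1.32], [0.18, 2.47], [-1.1, 4.24], [0.23, 1.98], [-2.94, 2.94]. Speed limits (rad/s): [2.57, 2.57, 3.14, 3.14, 3.14, 3.14, 3.14].

INTERFACE

Orientations are given as [roll, pitch, yaw] about the fixed x, y, z axes, in that order (R = Rz(yaw) Ry(pitch) Rx(roll)).
In Python, from cell import * gives the robot as it stands.
- The arm moves only by the tool apply_moves, never from a script. Its argument "targets" is a list of rows, each a list of 6 numbers: the shift along the tool's x, y, z in units of 40 mm (1.0 is 40 mm), then the turn, a rotation vector about the tool's x, y, z in units of 8 degrees (1.0 is 8 degrees). A call has 1 to 12 rows; each row shifts and turns the commanded pose from where the row before left it, along the tool's axes as they then stand; what a row does not reach is not made up. A row lasts 1/8 s, in which the tool goes at most 62.5 mm and 10.7 degrees, less where a joint would pass 70% of its speed; a pose out of reach is approached as far as the arm can. A call is refused whole if a number of a shift passes 1 or a number of a turn 1, either way. A call with a gripper value outside its range is refused whole. "jaw" is the gripper command: -1 is shut, 1 is fully open, values between are in proportion, set as the call begins (left out, the last holds). The fingers move at their own pace and stop on an object; the grip force is fixed at half the most. Time passes only in rows, so rows that do not move let the fingers close. It gives the time, the measured TCP pose, the force and the opening at its end, in the units of the state.
- read_state(): the state, without advancing time (a new reading comes with each control period).
- get_image(name): name is "side" or "top" or "wrist"; returns the picture (420x560x3 uint8, red, green, blue); there is no depth.
- calibration(name): a dict with "fx", "fy", "cx", "cy" (pixels), "k1" (the pictures are not rectified: a ray, as slopes to the right and down, at radius r is drawn at 1 + k1 r^2 times it, then the intrinsics apply), "world_from_camera" (4x4, takes a point from camera to world coordinates). Camera axes: x right, y down, z forward; pixel columns grow to the right and rows downward; lengths in mm; the calibration is good to about 2 mm. A picture is of the moment at which its call begins: read the wrist's pose just before it. calibration takes no time and is no camera call; for the wrist camera it gives the pose at the moment of the call.
- finish_job(): hands the job in, once; it reports no verdict.
The state is a dict: "clock": time; "qpos": joint angles; "qd": joint speeds; "tau": joint torques, N m; "eef_pos": TCP position; "tool_rot": TCP orientation; "force": force on the tool from outside, world axes, zero at the start; "torque": the same for the moment, N m; "width": finger opening in mm.
Only numpy, scipy, OpenCV 4.12 (cv2) and the standard library are available. Lean on these libraries where they do the work, as an engineer would, in place of code of your own. Each camera call takes 0.05 s, during which the arm holds its last target. There are 200 camera calls.

TASK

The friction hinge of the red socket case on the engine bench has just been retightened. Take its lid by the black handle, lift it to about half open (45 degrees), let go and move clear, so that the lid stands there by itself and shows that the hinge holds. Leave the lid of the grey case shut.

Things in the scene. Friction and masses are not known exactly. Their poses are not given: they have to be found in the camera images.
- red_lid (a joint): opening angle of the red lid, rad: 0 shut (level), growing as its front edge rises; 0.79 is half open, 1.9 the stop. Starts shut or slightly ajar. The hinge is stiff: raising takes about 5 to 9 N at the handle, and the lid stays at any angle where it is let go. The red steel case is fixed to the bench, 180 mm deep, 200 wide, 100 high; its flat 6 mm lid covers it, hinged along the rear top edge.
- red_lid_handle (a point): centre of the red lid's handle: a black round bar, 16 mm thick, 44 long, parallel to the hinge, on two 10 mm posts 26 mm apart. It stands 34 mm above the lid's top face, mid-width, 30 mm behind its front edge. Pinch it across or on its flat ends (there it pivots between the fingers as the lid rises). Axes of the lid: x towards the hinge, y along the bar, z out of the top face.
- red_lid_hinge (a point): point on the red lid's hinge axis, mid-width, at the lid's underside on the case's rear top edge, 100 mm above the bench. The lid turns about the y axis through it; the handle centre, 150 mm in front (-x) and 40 mm above (+z) in the lid's axes, travels on a circle about it. Same axes as the handle.
- grey_lid_handle (a point): centre of the same black handle on the grey case, which has the size and build of the red one but is painted grey and stands beside it with its lid shut; not to be opened. Axes as for the red handle.

How it is judged (in metres and radians):
On the way, in this order (a step that is already met when the one before it is completed fails the run):
1. the fingers raise the red lid to some 25 degrees or more (value of joint red_lid above 0.44 rad and contact force between red_lid and the fingers above 0.3 N), for 0.05 s.
2. the red lid, let go, stands still by itself about half open (28 to 62 degrees) for a second (value of joint red_lid between 0.49 and 1.08 rad and velocity of joint red_lid between -0.05 and 0.05 rad/s and contact force between red_lid and the fingers below 0.1 N and contact force between red_lid and the arm below 0.1 N), for 1 s.
At the end, for the whole second after the job is handed in: The red lid stands still, untouched, at 45 degrees open give or take 17, and the grey case's lid is shut as it was (its handle within 15 mm of where it started) (all of step 2 and distance of grey_lid_handle from where it was at the start of the episode below 0.015 m).
It fails at once if the grey case's lid is lifted (distance of grey_lid_handle from where it was at the start of the episode above 0.02 m).
It also fails if it takes over 35 s, if anything falls off the work surface, if the arm or the gripper's body presses on something with over 40 N, if the wrist force passes 120 N, or if a joint passes its speed limit or range.

## Working session

There is one attempt and no reset: what is moved stays moved. The work goes in short steps, Python scripts to look and compute and a tool call to move; the robot and the scene stay as the last step left them, time stands still between calls to the robot, and variables do not carry over. Pictures are saved under pics/ and viewed, about 8 in all and at most 12, crops included, and the job is handed in when it is done.

Besides the shell and the picture viewer there is one more tool, called after "Request:" by a JSON object that holds its "op" and its "data", one argument or row to a line. apply_moves: Moves the arm, as the interface text tells. Its arguments: {"type":"object","properties":{"targets":{"type":"array"},"jaw":{"type":"number"}},"required":["targets"]}

```bash
mkdir -p pics
python3 - <<'E'
from cell import *
import cv2,numpy as np
s=read_state();print(s['eef_pos'],s['tool_rot'],s['clock'],s['width'])
for n in("top","side"):
    im=get_image(n);cv2.imwrite(f"pics/{n}0.png",im[:,:,::-1]);c=calibration(n);print(n,{k:np.round(v,3).tolist() for k,v in c.items()})
E
```

```text
[232.25397178 606.41812416 230.38452149] [-1.57269613e+00 -3.24699634e-05 -3.65757711e-01] 0.0 85.23367236606096
top {'fx': 520.589, 'fy': 520.589, 'cx': 284.809, 'cy': 209.27, 'k1': -0.034, 'world_from_camera': [[-0.026, -0.978, 0.205, 371.661], [-1.0, 0.025, -0.008, -18.083], [0.003, -0.205, -0.979, 1200.611], [0.0, 0.0, 0.0, 1.0]]}
side {'fx': 434.813, 'fy': 434.813, 'cx': 270.717, 'cy': 209.452, 'k1': -0.094, 'world_from_camera': [[0.883, -0.292, 0.368, 302.148], [-0.469, -0.532, 0.705, -597.452], [-0.01, -0.795, -0.607, 689.297], [0.0, 0.0, 0.0, 1.0]]}
```

View pics/top0.png

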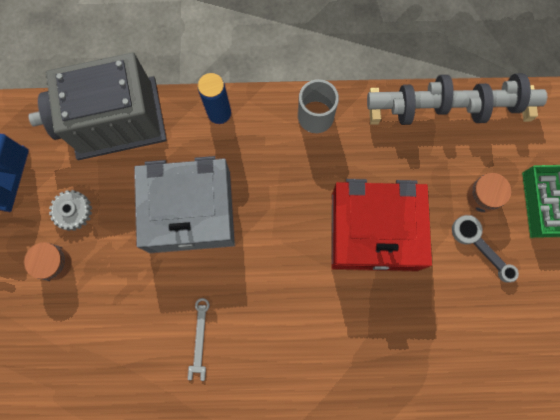

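View pics/side0.png

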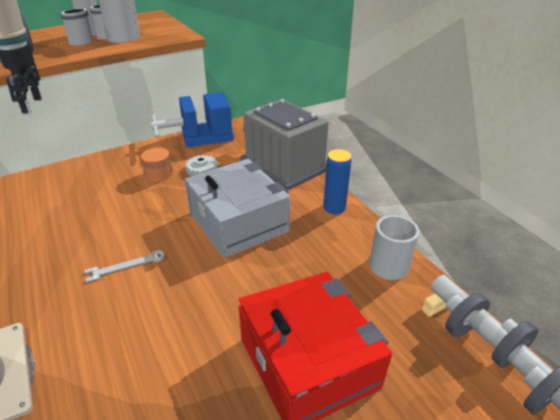

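Top: red bar near (387,247), hinges at (357,187) and (408,187); grey bar at (180,226). Side: red bar near (281,322). I'll enlarge both to read the points.

Run:
```python
import cv2,numpy as np
a=cv2.imread('pics/top0.png')[170:280,325:440];b=cv2.imread('pics/side0.png')[270:420,230:395]
a=cv2.resize(a,None,fx=3.4,fy=3.4,interpolation=cv2.INTER_CUBIC);b=cv2.resize(b,None,fx=2.4,fy=2.4,interpolation=cv2.INTER_CUBIC)
h=max(a.shape[0],b.shape[0]);o=np.zeros((h,a.shape[1]+b.shape[1],3),np.uint8);o[:a.shape[0],:a.shape[1]]=a;o[:b.shape[0],a.shape[1]:]=b
print(a.shape,b.shape);cv2.imwrite('pics/crop1.png',o)
```

```text
(374, 391, 3) (360, 396, 3)
```

View pics/crop1.png

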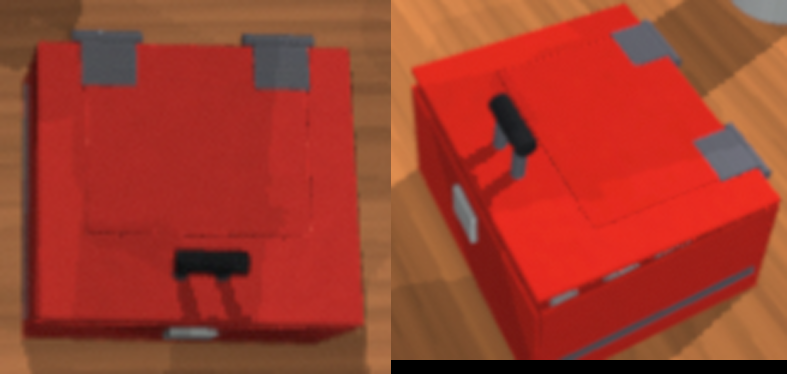

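```bash
cat > h.py <<'E'
from cell import *
import numpy as np,cv2
from scipy.spatial.transform import Rotation as R
def ray(c,u,v):
    d=cv2.undistortPoints(np.array([[[u,v]]],float),np.array([[c['fx'],0,c['cx']],[0,c['fy'],c['cy']],[0,0,1]]),np.array([c['k1'],0,0,0,0.]))[0,0]
    T=np.array(c['world_from_camera']);return T[:3,3],T[:3,:3]@[*d,1]
def atz(c,u,v,z):
    o,d=ray(c,u,v);return o+d*(z-o[2])/d[2]
def tri(rs):
    A=0;b=0
    for o,d in rs:
        d=d/np.linalg.norm(d);P=np.eye(3)-np.outer(d,d);A=A+P;b=b+P@o
    p=np.linalg.solve(A,b);return p,[np.linalg.norm(np.cross(p-o,d/np.linalg.norm(d))) for o,d in rs]
E
python3 - <<'E'
from h import *
np.set_printoptions(precision=1,suppress=True)
t=calibration('top');s=calibration('side')
T=lambda x,y:(325+x/3.4,170+y/3.4)
S=lambda x,y:(230+(x-391)/2.4,270+y/2.4)
for n,a,b in[('bar',(211.5,264),(512,124)),('endL',(174,265),(494,101)),('endR',(249,263),(531,147)),('RL',(38,43),(625,4)),('RR',(347,48),(778,203)),('FR',(362,327),(538,305)),('FL',(25,323),(414,70))]:
    print(n,*tri([ray(t,*T(*a)),ray(s,*S(*b))]),atz(t,*T(*a),106))
print('grey',atz(t,180,226,140))
E
```

```text
bar [ 506.6 -231.8  154.7] [np.float64(0.40755646636971765), np.float64(0.40755646636963094)] [ 512.5 -241.6  106. ]
endL [ 506.2 -209.3  153.7] [np.float64(0.10291380910763281), np.float64(0.10291380910753915)] [ 512.5 -218.1  106. ]
endR [ 507.  -254.   156.5] [np.float64(1.052225883595685), np.float64(1.0522258835957075)] [ 512.5 -265.1  106. ]
RL [ 657.6 -139.9  106.8] [np.float64(0.5723078063980953), np.float64(0.5723078063979313)] [ 657.3 -139.8  106. ]
RR [ 648.1 -337.5  104.4] [np.float64(1.6022022439861527), np.float64(1.6022022439860286)] [ 649.2 -337.8  106. ]
FR [ 470.1 -329.4  117.8] [np.float64(0.4558566439009815), np.float64(0.455856643900898)] [ 470.7 -332.6  106. ]
FL [ 481.9 -124.1  109.4] [np.float64(3.539204712075264), np.float64(3.539204712075248)] [ 478.8 -123.6  106. ]
grey [564.  191.3 140. ]
```

Bar at (507,-232,154), yaw ≈ -2.7°, lid ajar ≈ 0.1 rad. Hinge at (653,-239,100), and the hinge circle predicts the bar at (507,-232,153), so these agree. Plan: tool straight down, pinch the bar's ends, then lift along the arc.

Request:
{"op": "apply_moves", "data": {
  "targets": [
    [0,-0.3,0,0,-0.76,0],
    [0,-0.3,0,0,-0.76,0],
    [0,-0.3,0,0,-0.76,0],
    [1,0,-1,0,0,0],
    [1,0,-1,0,0,0],
    [1,0,-1,0,0,0],
    [1,0,-1,0,0,0],
    [1,0,-1,0,0,0],
    [1,0,-1,0,0,0],
    [1,0,-1,0,0,0],
    [0.9,0,-1,0,0,0],
    [0,0,-1,0,0,0]
  ],
  "jaw": 1
}}

```text
clock: 1.6
eef_pos: [533.5, 229.5, 266.5]
tool_rot: [-1.572, -0.001, -0.051]
force: [0.3, -0.1, -0.2]
width: 85.2
```

Request:
{"op": "apply_moves", "data": {
  "targets": [
    [0,0,-1,0,0,0],
    [0,0,-1,0,0,0],
    [0,0,-1,0,0,0],
    [0,0,-1,0,0,0],
    [0,0,-1,0,0,0],
    [0,0,-1,0,0,0],
    [0,0,-1,0,0,0],
    [0,0,-1,0,0,0],
    [0,0,-1,0,0,0],
    [0,0,-1,0,0,0],
    [0,0,-1,0,0,0],
    [0,0,-0.6,0,0,0]
  ]
}}

```text
clock: 3.1
eef_pos: [508.2, -233.5, 266.9]
tool_rot: [-1.571, 0.001, -0.05]
force: [-0.4, 1.4, 0.2]
width: 85.3
```

Run:
```python
from h import *
np.set_printoptions(precision=3,suppress=True)
s=read_state();print(s['clock'],s['eef_pos'],s['tool_rot'],s['force'],s['qpos'])
c=calibration('wrist');im=get_image('wrist');cv2.imwrite('pics/w1.png',im[:,:,::-1])
np.save('w1.npy',c,allow_pickle=True)
Rt=R.from_euler('xyz',s['tool_rot']).as_matrix()
print((Rt.T@(np.array([507,-232,154])-s['eef_pos']))/40)
```

```text
3.1 [ 508.164 -233.506  266.922] [-1.571  0.001 -0.05 ] [-0.416  1.437  0.197] [ 0.342  0.458  0.056  1.731 -0.029  0.954  1.93 ]
[-0.028  2.823  0.038]
```

View pics/w1.png

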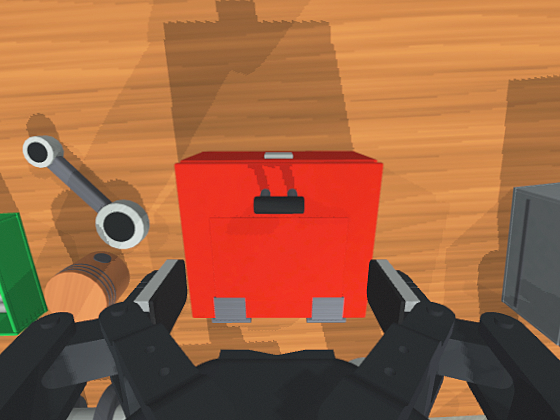

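Wrist view: bar centred at (279,205), ends (254,205) and (304,205), parallel to the jaws. I'll check this against the estimate.

Run:
```python
from h import *
np.set_printoptions(precision=1,suppress=True)
c=np.load('w1.npy',allow_pickle=True).item();t=calibration('top');s=calibration('side')
for p in[(279,205),(254,205),(304,205)]:print(atz(c,*p,154))
print(tri([ray(c,279,205),ray(t,387.2,247.6),ray(s,280.4,321.7)]))
```

```text
[ 506.7 -231.9  154. ]
[ 505.6 -253.5  154. ]
[ 507.8 -210.2  154. ]
(array([ 506.6, -231.8,  154.6]), [np.float64(0.08680098187149843), np.float64(0.33356683562782924), np.float64(0.360197107649685)])
```

Request:
{"op": "apply_moves", "data": {
  "targets": [
    [-0.04,0.8,0.04,0,0,0],
    [0,0.8,0,0,0,0],
    [0,0.7,0,0,0,0],
    [0,0.5,0,0,0,0],
    [0,0.3,0,0,0,0],
    [0,0.25,0,0,0,0],
    [0,0,0,0,0,0]
  ]
}}

```text
clock: 4.03
eef_pos: [507.3, -229.1, 132.9]
tool_rot: [-1.57, 0.001, -0.047]
force: [0.3, -0.2, -0.6]
width: 85.5
```

Request:
{"op": "apply_moves", "data": {
  "targets": [
    [0,0,0,0,0,0],
    [0,0,0,0,0,0],
    [0,0,0,0,0,0],
    [0,0,0,0,0,0],
    [0,0,0,0,0,0],
    [0,0,0,0,0,0],
    [0,0,0,0,0,0],
    [0,0,0,0,0,0]
  ],
  "jaw": -1
}}

```text
clock: 5.03
eef_pos: [507.5, -231.0, 133.8]
tool_rot: [-1.573, -0.001, -0.048]
force: [-2.0, -5.9, 4.4]
width: 42.5
```

Run:
```python
from h import *
a=get_image('wrist')[:,:,::-1];cv2.imwrite('pics/w2.png',a)
t0=.10
f=lambda t:np.array([-150*np.cos(t)+40*np.sin(t),-(150*np.sin(t)+40*np.cos(t))])
ts=np.linspace(t0,.82,13);print(np.round(np.diff([f(t) for t in ts],axis=0)/40,3).tolist())
```

```text
[[0.089, -0.215], [0.101, -0.21], [0.114, -0.203], [0.126, -0.196], [0.137, -0.188], [0.148, -0.179], [0.159, -0.17], [0.169, -0.16], [0.178, -0.15], [0.187, -0.139], [0.195, -0.128], [0.202, -0.116]]
```

View pics/w2.png

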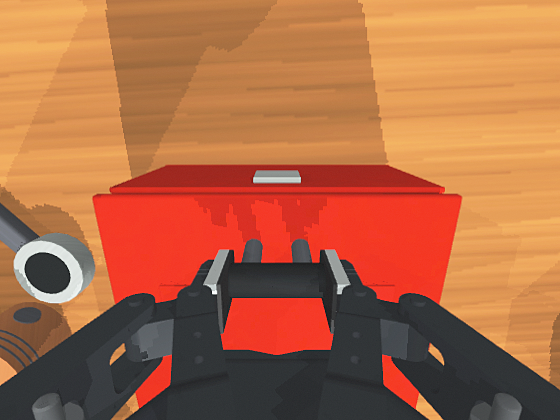

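The pads hold both ends of the bar at (220,280) and (340,280), width 42.5. Now I lift along the arc.

Request:
{"op": "apply_moves", "data": {
  "targets": [
    [0.045,-0.11,0,0,0,0],
    [0.045,-0.105,0,0,0,0],
    [0.05,-0.105,0,0,0,0],
    [0.05,-0.105,0,0,0,0],
    [0.055,-0.1,0,0,0,0],
    [0.06,-0.1,0,0,0,0],
    [0.06,-0.1,0,0,0,0],
    [0.065,-0.1,0,0,0,0],
    [0.07,-0.095,0,0,0,0],
    [0.07,-0.095,0,0,0,0],
    [0.075,-0.09,0,0,0,0],
    [0.075,-0.09,0,0,0,0]
  ]
}}

```text
clock: 6.58
eef_pos: [532.3, -232.2, 178.4]
tool_rot: [-1.571, 0.008, -0.049]
force: [-2.3, -7.4, -11.2]
width: 42.7
```

Request:
{"op": "apply_moves", "data": {
  "targets": [
    [0.08,-0.085,0,0,0,0],
    [0.08,-0.085,0,0,0,0],
    [0.085,-0.08,0,0,0,0],
    [0.085,-0.08,0,0,0,0],
    [0.09,-0.075,0,0,0,0],
    [0.09,-0.075,0,0,0,0],
    [0.095,-0.07,0,0,0,0],
    [0.095,-0.07,0,0,0,0],
    [0.1,-0.065,0,0,0,0],
    [0.1,-0.065,0,0,0,0],
    [0,0,0,0,0,0],
    [0,0,0,0,0,0]
  ]
}}

```text
clock: 8.07
eef_pos: [566.1, -233.8, 208.5]
tool_rot: [-1.571, 0.013, -0.051]
force: [-8.7, -4.4, -2.6]
width: 42.3
```

Run:
```python
from h import *
a=get_image('side')[:,:,::-1];cv2.imwrite('pics/s2.png',a);s=read_state();print(s['eef_pos'],s['force'],s['torque'],s['width'])
```

```text
[ 566.09751221 -233.81178883  208.51174858] [-7.77333682 -4.69069312 -2.95714862] [-1.04794279  2.03883782 -0.31022637] 42.88264043547863
```

View pics/s2.png

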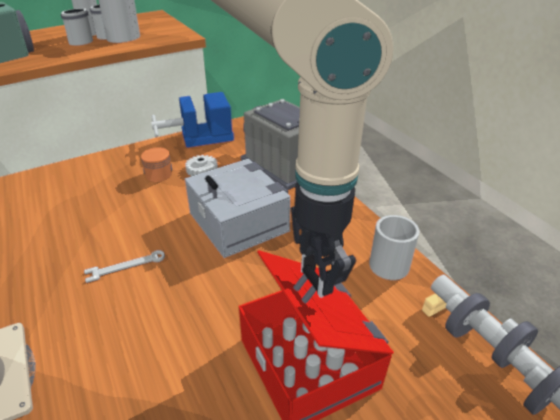

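The lid is up, with its front edge at (262,253) and the gripper still on the bar at about (320,285). TCP geometry gives ≈ 41°, well within the band. Releasing and retreating up.

Request:
{"op": "apply_moves", "data": {
  "targets": [
    [0,0,0,0,0,0],
    [0,0,0,0,0,0],
    [0,0,0,0,0,0],
    [0,0,0,0,0,0],
    [0,0,0,0,0,0],
    [0,0,0,0,0,0]
  ],
  "jaw": 1
}}

```text
clock: 8.88
eef_pos: [572.3, -232.4, 211.1]
tool_rot: [-1.571, -0.0, -0.047]
force: [-0.3, -0.8, 0.1]
width: 85.7
```

Request:
{"op": "apply_moves", "data": {
  "targets": [
    [0,-0.2,0,0,0,0],
    [0,-0.5,0,0,0,0],
    [0,-0.8,0,0,0,0],
    [-0.3,-0.8,0,0,0,0],
    [-0.8,-0.8,0,0,0,0],
    [-1,-0.5,0,0,0,0],
    [-1,0,0,0,0,0],
    [-1,0,0,0,0,0],
    [0,0,0,0,0,0],
    [0,0,0,0,0,0],
    [0,0,0,0,0,0],
    [0,0,0,0,0,0]
  ]
}}

```text
clock: 10.38
eef_pos: [409.1, -224.6, 354.8]
tool_rot: [-1.571, 0.0, -0.047]
force: [-0.3, 0.4, 0.1]
width: 85.2
```

Request:
{"op": "apply_moves", "data": {
  "targets": [
    [0,0,0,0,0,0],
    [0,0,0,0,0,0],
    [0,0,0,0,0,0],
    [0,0,0,0,0,0],
    [0,0,0,0,0,0],
    [0,0,0,0,0,0]
  ]
}}

```text
clock: 11.12
eef_pos: [408.4, -224.7, 355.1]
tool_rot: [-1.571, 0.0, -0.047]
force: [-0.0, 0.5, 0.9]
width: 85.0
```

Run:
```python
from h import *
a=get_image('side')[:,:,::-1];cv2.imwrite('pics/s3.png',a);s=read_state();print(s['clock'],s['eef_pos'],s['force'])
```

```text
11.175 [ 408.4127845  -224.66635845  355.1318746 ] [ 0.03499633  0.13742287 -0.13550213]
```

View pics/s3.png

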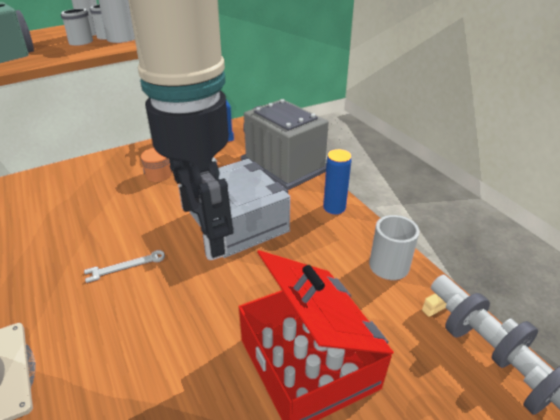

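The lid stands by itself with the bar at (313,278) and the gripper clear. I'll check the angle from that pixel, and the grey lid against the first picture, then hand in.

Run:
```python
from h import *
o,d=ray(calibration('side'),313,278)
ex=np.array([.9989,-.048,0]);ey=np.array([.048,.9989,0]);H=np.array([653,-238.7,100])
p=o+d*((H-o)@ey)/(d@ey)-H
print('deg',np.degrees(np.arctan2(p[2],-p@ex)-np.arctan2(40,150)),'radius',np.hypot(p[2],p@ex),'should be 155.2')
a=get_image('top')[150:260,125:245,::-1].astype(float);b=cv2.imread('pics/top0.png')[150:260,125:245]
m=abs(a-b).max(2)>50;print('grey changed px',m.sum())
if m.sum()<150: finish_job();print('handed in')
```

```text
deg 38.50928928359939 radius 156.93832710582967 should be 155.2
grey changed px 0
the job is handed in; nothing more can be done
handed in
```

I opened the red lid to about 40°, let go and moved the gripper clear. The lid stays up by itself, and I handed the job in at about 11 s of the 35 s allowed.

- **Grasp and lift:** I pinched the black handle by its flat ends, with the tool pointing down, and followed the hinge circle up from about 6° ajar. Finger opening was about 42.5 mm, and the forces I read stayed below 15 N.
- **Lid angle:** The last side picture gives 38.5° (hinge radius 157 mm measured against 155 mm expected). The tool position before release gave about 41°. They differ by 2.5°, but both are well inside the 28 to 62° allowed.
- **Standing by itself:** The side picture taken about 2 s after I opened the fingers shows the lid still up. The lid's speed itself was not measured.
- **Grey case:** Its lid looks the same in the top camera as at the start, with no changed pixels.

No check failed.

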